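Slide the empty tip rack through the discard hopper's flap

TASK

The empty pipette-tip rack (the low one without a lid, bare holes on top) stands on the loading shelf of the discard hopper. Push it with the fingertips, sliding it steadily along the shelf against the hanging flap and on through, until it tips over the edge and goes down the chute inside, then draw the fingers back so that the flap falls fully shut behind it. Do not pick the rack up, and leave the full lidded tip box beside it and everything else standing where it is.

Things in the scene. Friction and masses are not known exactly. Their poses are not given: they have to be found in the camera images.
- hopper: Fixed bench-top discard hopper, white sheet metal: 456 mm long (x), 342 wide (y), 194 high. Origin on the bench (z = 0) under the middle of its mouth; +x points into the hopper, away from the robot (turned up to 12 degrees), +y left. A flat steel loading shelf at z = 100 mm leads to the mouth at x = 0; the mouth is 330 mm wide, 82 mm high; a rack passes anywhere across it.
- shelf_front (a point): Middle of the shelf's rolled front edge on the robot's side, 196 mm before the mouth; the shelf is flat, level, 100 mm above the bench and open to the front. Side rims 14 mm high stand 165 mm left and right of its middle.
- mouth (a point): Middle of the mouth's sill: on the shelf's top surface (100 mm above the bench), in the plane of the closed flap; axes as the hopper's.
- chute_edge (a point): Middle of the inner end of the level part, 30 mm past the mouth, 100 mm above the bench. From the mouth on the surface is a slick liner; beyond this edge it falls at 41 degrees to the bin floor 6 mm above the bench. A rack with more than half its depth past this edge tips and slides down by itself: its near side is then about 10 mm before the mouth (0 to 5 mm past it to be sure).
- lintel (a point): Middle of the front top edge of the thin steel lintel over the mouth: in the mouth's plane (1 mm behind it), 194 mm above the bench (94 over the shelf). The lintel is 10 mm deep (x) and 6 mm high; behind it, level with its top, lies a flat clear hood reaching 260 mm back.
- flap (a joint): Angle (rad) of the top-hinged aluminium gravity flap, 322 mm wide, that closes the mouth: 0 = hanging shut, grows as the lower edge swings inward (hopper +x), stop at 1.5; opens inward only. Hinge 184 mm above the bench at hopper x = 0. 60 g, nearly free: about 0.3 N at the lower edge opens it; it rides over the rack and falls on whatever is still in the mouth, or shut.
- flap_edge (a point): Middle of the flap's lower edge, 82 mm below the hinge (2 mm above the shelf when shut); swings with the flap.
- empty_rack: Empty pipette-tip rack of pale grey plastic without a lid, 85.5 mm (its x) by 127.8 mm (its y, across the shelf) by 40 mm high, top with 8 x 12 bare dark holes. About 110 g (80 to 150 g). Origin in the centre of its underside. Starts on the shelf on the left or right half, in front of the flap, its long side roughly facing the flap (yaw within about 11 degrees of the hopper's).
- full_box: Full tip box: same pale grey footprint (85.5 by 127.8 mm) but with a clear closed lid over white tips, 70 mm high, 220 g. Origin in the centre of its underside. Stands on the other half of the shelf; it stays.
- blue_cap_bottle: Glass reagent bottle, blue cap, 70 mm wide and 150 mm high, loose on the bench beside the hopper; origin in the centre of its underside. It stays.
- tube_rack: White tube rack 100 by 66 mm, 64 mm high with tubes, loose on the bench beside the hopper; origin in the centre of its underside. It stays.
- white_jar: White jar 60 mm wide, 90 mm high, loose on the bench to the left; origin in the centre of its underside. It stays.
- beaker: Glass beaker 72 mm wide, 95 mm high, loose on the bench to the right; origin in the centre of its underside. It stays.
- stain_dish: Clear staining dish 130 by 90 mm, 35 mm high, loose on the bench to the left; origin in the centre of its underside. It stays.
Things that resemble listed ones, but are neither listed nor needed, are in the scene too. What is shaped like the empty_rack but brown is not meant.

How it is judged:
By the outcome, as a careful person would: the job done as asked, in the order asked, and still so for the second after the job is handed in, with the robot touching nothing.
It also fails if it takes over 32 s, if anything falls off the work surface, if the arm or the gripper's body presses on something with over 40 N, if the wrist force passes 120 N, or if a joint passes its speed limit or range.

ROBOT

A 6-joint arm with a two-finger parallel gripper is mounted at the origin on the work surface. World frame = base frame: x ahead of the robot, y to its left, z up, the work surface at z = 0. Lengths are in mm, angles in rad, forces in N, time in s.
With the tool pointing down it reaches from about 350 to 975 mm from the base axis. Payload 7.1 kg.
Tool frame: the origin (TCP) lies on the front face of the gripper's body, between the roots of the fingers; the fingertips stand 80 mm ahead of it and the grasp point (between the pads) lies 61 mm ahead of it (env.tips_ahead is the distance from the TCP to the fingertips, in mm); z points along the fingers, y is the line along which they close (so a half turn about z gives the same grasp; the last joint's range is limited). The gripper opens to 88 mm and grips with 3 to 60 N. Pads are 20 mm wide; open, the fingers measure 115 mm over their backs; the gripper's body (75 mm by 178 mm) begins 61 mm behind the grasp point.
Start: joints at [1.109, 0.423, 1.63, -0, 1.089, -0.019], TCP at [267.762, 564.72, 302.675] pointing down, gripper open.
Joint ranges: [-3, 3], [-0.9, 2.11], [0.09, 2.58], [-1.31, 4.45], [0.11, 2.69], [-2.54, 2.54]. Speed limits (rad/s): [2.39, 2.39, 3.01, 3.14, 3.14, 3.14].

INTERFACE

Orientations are given as a unit quaternion [x, y, z, w].
In Python, from station import env, set_gripper, viewer, workorder gives the robot as it stands. Calls block until the motion is done:
- env.reach(position, orientation): joint-space move of the TCP to a pose.
- env.move_l(position, rot=None, rate=150, f_stop=None): straight line of the TCP; rot=None keeps the orientation; rate is the mean speed in mm/s. With f_stop (N) it stops when the force on the tool has changed by that much, and returns True; else False.
- env.move_joints(angles): joint-space move.
- set_gripper(opening): finger opening in mm; the grip force is fixed at half the most; returns when the fingers have stopped.
- env.hold(seconds).
- env.ik(position, orientation): joint angles nearest the present ones, or None.
- env.read_state(): the state.
- viewer.camera(name): name is "side" or "top" or "wrist"; returns the picture (480x640x3 uint8, blue, green, red); there is no depth.
- viewer.camera_params(name): a dict with "fx", "fy", "cx", "cy" (pixels), "pose" (4x4, takes a point from camera to world coordinates); the wrist camera has in their place "tool_from_camera" (4x4, takes a point from camera to tool coordinates, whose origin is the TCP and whose axes are the flange's). Camera axes: x right, y up, looking along -z (the intrinsics and any distortion apply to the point x, -y, -z); pixel columns grow to the right and rows downward; lengths in mm; the calibration is good to about 2 mm. A picture is of the moment at which its call begins: read the wrist's pose just before it. camera_params takes no time and is no camera call.
A pose or a line that the arm cannot do raises env.IKError and nothing moves.
- workorder.sign_off(): hands the job in; it is judged then, once.
The state is a dict: "time_s": time; "qpos": joint angles; "dq": joint speeds; "tau": joint torques, N m; "tool_pos": TCP position; "orientation": TCP orientation; "force": force on the tool from outside, world axes, zero at the start; "wrist_torque": the same for the moment, N m; "width": finger opening in mm; "grip_force": force on a finger pad.
Only numpy, scipy, OpenCV 4.12 (cv2) and the standard library are available. Lean on these libraries where they do the work, as an engineer would, in place of code of your own. Each camera call takes 0.05 s, during which the arm holds its last target. There are 200 camera calls.

## Working session

There is one attempt and no reset: what is moved stays moved. The work goes in short steps, each a Python script; the robot and the scene stay as the last script left them, time stands still between calls to the robot, and variables do not carry over. Pictures are saved under pics/ and viewed, at most 10 in all, crops included, and the job is handed in when it is done.

```bash
ls; mkdir -p pics; python3 - <<'E'
from station import env, viewer
import cv2
for n in("top","side"):
    im=viewer.camera(n); cv2.imwrite(f"pics/{n}0.png",im)
    p=viewer.camera_params(n); print(n,{k:(v if not hasattr(v,'round') else v) for k,v in p.items()})
print(viewer.camera_params("wrist"))
s=env.read_state();print(s)
E
```

```text
pics
top {'fx': 471.00411481399266, 'fy': 471.00411481399266, 'cx': 319.69078572913395, 'cy': 228.93035177956492, 'pose': array([[ 3.48354120e-02,  9.79103187e-01, -2.00358289e-01,
         2.72021466e+02],
       [-9.99389552e-01,  3.35966847e-02, -9.58046631e-03,
        -8.02272774e+00],
       [-2.64889085e-03,  2.00569720e-01,  9.79675850e-01,
         1.29087197e+03],
       [ 0.00000000e+00,  0.00000000e+00,  0.00000000e+00,
         1.00000000e+00]])}
side {'fx': 547.1593759405969, 'fy': 547.1593759405969, 'cx': 319.92439765516, 'cy': 243.05656181104843, 'pose': array([[ 8.77487772e-01,  2.32177956e-01, -4.19652959e-01,
        -2.12989680e+02],
       [-4.79519493e-01,  4.40661876e-01, -7.58866370e-01,
        -1.27503568e+03],
       [ 8.73301792e-03,  8.67127734e-01,  4.98009263e-01,
         9.64367929e+02],
       [ 0.00000000e+00,  0.00000000e+00,  0.00000000e+00,
         1.00000000e+00]])}
{'fx': 396.148476589578, 'fy': 396.148476589578, 'cx': 323.2804358442973, 'cy': 241.687090204598, 'tool_from_camera': array([[ 1.22921822e-03,  9.57869136e-01,  2.87202381e-01,
    
[... 292 characters left out ...]
1, 'qpos': array([ 1.10902193e+00,  4.23765995e-01,  1.63056589e+00,  8.78171358e-07,
        1.08857466e+00, -1.89742885e-02]), 'dq': array([-5.08291020e-04, -1.65489831e-03, -1.88882278e-03, -5.66747873e-05,
        1.31387631e-03, -7.80932157e-04]), 'tau': array([ 2.40292766e-04, -5.45616961e+01, -2.74327111e+01,  6.45910366e-02,
        1.88912993e-02, -4.69484019e-05]), 'tool_pos': array([267.59393497, 564.41331817, 301.99710165]), 'orientation': array([ 2.19595870e-01,  9.75590704e-01, -6.37967279e-04, -1.56774786e-04]), 'force': array([-0.48439522,  0.54840276,  0.20775958]), 'wrist_torque': array([-0.00765976, -0.04466187,  0.00046633]), 'grip_force': 0.0, 'width': 87.74565027104768}
```

View pics/top0.png

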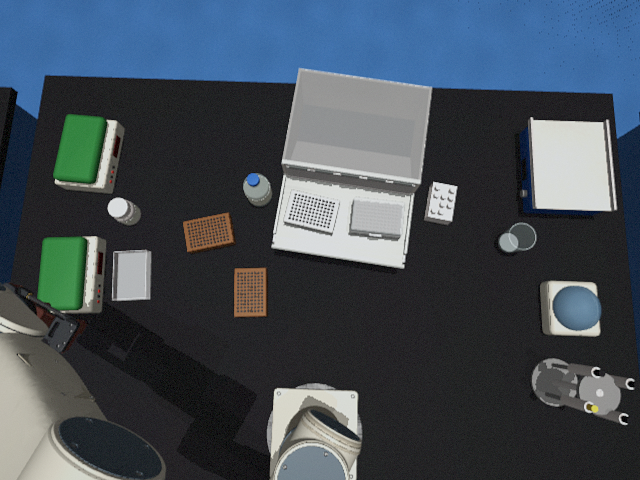

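View pics/side0.png

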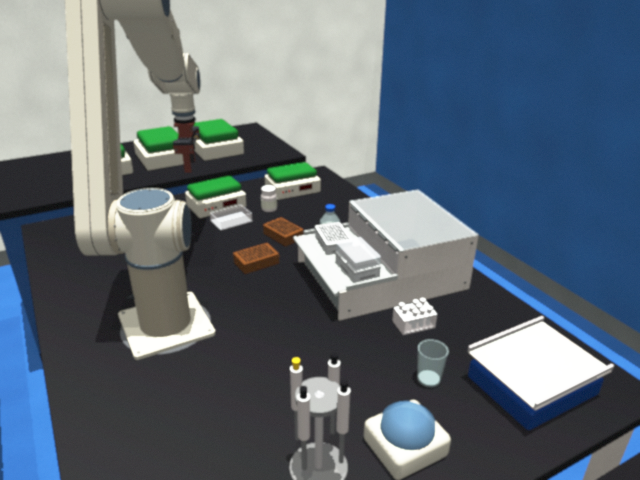

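The picture shows three things that could be taken for the empty rack:
- The white rack with dark holes at top px (312,212), on the left half of the shelf.
- The lidded box at (377,218).
- The brown racks at (208,232) and (250,292).

The description fits (312,212), so I'll check it in a close crop.

```bash
python3 - <<'E'
import cv2
im=cv2.imread("pics/top0.png")[150:275,262:432]
cv2.imwrite("pics/crop.png",cv2.resize(im,None,fx=4.5,fy=4.5,interpolation=cv2.INTER_CUBIC))
E
```

```text
(no output)
```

View pics/crop.png

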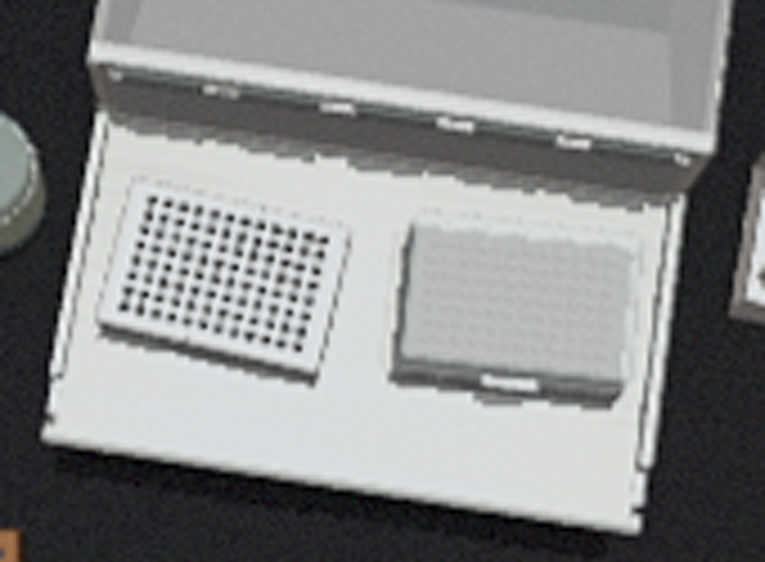

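The crop confirms it: bare holes and no lid at crop (225,275), and the clear-lidded full box at (515,295). Next I'll turn the corners into positions.

```bash
cat > h.py <<'E'
import numpy as np
from station import env, viewer
P=viewer.camera_params("top")
def ray(u,v,z,P=P):
    d=P["pose"][:3,:3]@np.array([(u-P["cx"])/P["fx"],-(v-P["cy"])/P["fy"],-1]); o=P["pose"][:3,3]
    return o+d*(z-o[2])/d[2]
def crop(u,v,z): return ray(262+(u+.5)/4.5-.5,150+(v+.5)/4.5-.5,z)
E
python3 - <<'E'
from h import *
np.set_printoptions(precision=1,suppress=True)
R=[crop(*p,140)for p in((138,180),(350,232),(316,374),(100,325))]
H=[crop(*p,140)for p in((152,203),(325,240),(300,348),(124,308))]
B=[crop(*p,170)for p in((408,222),(638,238),(620,380),(396,372))]
S=[crop(*p,100)for p in((42,438),(640,528))]
L=[crop(*p,194)for p in((92,62),(712,152))]
ang=lambda a,b:np.degrees(np.arctan2(*( (b-a)[[0,1]]*[1,-1])))
for n,q in(("rack",R),("holes",H),("box",B),("shelf",S),("lintel",L)):
    print(n,np.mean(q,0),[ang(q[0],q[1])]+([ang(q[3],q[2])] if len(q)>2 else []),np.linalg.norm(q[0]-q[1]));print(np.array(q))
E
```

```text
rack [552.2  24.6 140. ] [np.float64(-12.293302358730962), np.float64(-11.064583230367338)] 123.10513650745348
[[606.8  76.3 140. ]
 [580.6 -44.  140. ]
 [498.8 -27.3 140. ]
 [522.4  93.5 140. ]]
holes [553.7  25.1 140. ] [np.float64(-10.510007049896952), np.float64(-11.116814694341036)] 99.57222659540861
[[593.6  67.8 140. ]
 [575.5 -30.1 140. ]
 [513.2 -18.  140. ]
 [532.6  80.7 140. ]]
box [ 536.1 -133.8  170. ] [np.float64(-2.164691606229158), np.float64(-0.11966011083434706)] 125.71963956036043
[[ 579.3  -74.6  170. ]
 [ 574.5 -200.2  170. ]
 [ 495.2 -190.5  170. ]
 [ 495.5  -69.9  170. ]]
shelf [444.4 -43.2 100. ] [np.float64(-6.66572893960495)] 342.2938613813753
[[ 464.2  126.8  100. ]
 [ 424.5 -213.2  100. ]]
lintel [637.  -67.7 194. ] [np.float64(-6.705187151853024)] 338.72153029413994
[[ 656.8  100.5  194. ]
 [ 617.3 -235.9  194. ]]
```

Hopper yaw is about -6.8° with the mouth at about (638,-67). The rack sits at hopper (-95, 81), with a gap of about 30 mm to the box. I'll push with the tool tilted 30° and the tips forward so the body stays clear of the lintel. The open fingers will span the rack, which squares it up.

```bash
cat >> h.py <<'E'
from scipy.spatial.transform import Rotation as Ro
yaw=np.radians(-6.8); T=np.radians(30); M=np.array([638.,-67.,0])
Rz=Ro.from_euler('z',yaw).as_matrix()
def w(x,y,z): return M+Rz@[x,y,z]
zt=Rz@[np.sin(T),0,-np.cos(T)]
def quat(s):  # s=+1: tool y to hopper left
    y=s*Rz@[0,1,0]; x=np.cross(y,zt); return Ro.from_matrix(np.c_[x,y,zt]).as_quat()
def tcp(x,y,z): return w(x,y,z)-env.tips_ahead*zt   # fingertip centre in hopper frame
E
python3 - <<'E'
from h import *
for s in(1,-1):
    print(s,[None if q is None else np.round(q,2) for q in(env.ik(tcp(x,84,z),quat(s)) for x,z in((-170,240),(-168,122),(0,122)))])
q=env.ik(tcp(-170,84,240),quat(1)); s=1
if q is None: s=-1
env.reach(tcp(-170,84,240),quat(s))
print(env.move_l(tcp(-168,84,122),rate=120,f_stop=8))
st=env.read_state();print(st["time_s"],st["force"],st["tool_pos"]-tcp(-168,84,122))
import cv2
a=viewer.camera("top");b=viewer.camera("wrist")
a=cv2.resize(a[140:280,240:440],None,fx=2.9,fy=2.9,interpolation=cv2.INTER_CUBIC)
b=cv2.resize(b,(0,0),fx=.58,fy=.58)
c=np.zeros((690,580,3),np.uint8);c[:a.shape[0],:a.shape[1]]=a[:,:580];c[410:410+b.shape[0],:b.shape[1]]=b
cv2.imwrite("pics/pre.png",cv2.resize(c,None,fx=.86,fy=.86))
E
```

```text
1 [array([ 0.13,  0.01,  2.25, -0.33,  0.39, -1.05]), None, array([ 0.05,  0.46,  2.  , -0.48,  0.18, -0.96])]
-1 [array([ 0.13,  0.01,  2.25, -0.33,  0.39,  2.09]), None, array([ 0.05,  0.46,  2.  , -0.48,  0.18,  2.18])]Traceback (most recent call last):
  File "<stdin>", line 7, in <module>
station.IKError: the arm cannot follow that straight line within its joint ranges
```

```bash
python3 - <<'E'
import h
from h import *
for t in(25,20,15,12):
    h.T=np.radians(t); h.zt=Rz@[np.sin(h.T),0,-np.cos(h.T)]
    print(t,[None if q is None else np.round(q,2) for q in(env.ik(h.tcp(x,84,z),h.quat(1)) for x,z in((-170,240),(-168,122),(0,122)))])
E
```

```text
25 [array([ 0.11,  0.02,  2.2 , -0.2 ,  0.5 , -1.18]), array([ 0.11,  0.29,  2.29, -0.6 ,  0.17, -0.77]), array([ 0.04,  0.47,  1.95, -0.22,  0.31, -1.22])]
20 [array([ 0.1 ,  0.05,  2.14, -0.13,  0.62, -1.26]), array([ 0.1 ,  0.29,  2.23, -0.26,  0.29, -1.12]), array([ 0.03,  0.48,  1.89, -0.12,  0.44, -1.32])]
15 [array([ 0.09,  0.08,  2.09, -0.08,  0.72, -1.31]), array([ 0.08,  0.3 ,  2.18, -0.13,  0.41, -1.25]), array([ 0.02,  0.49,  1.83, -0.07,  0.56, -1.37])]
12 [array([ 0.08,  0.1 ,  2.05, -0.06,  0.79, -1.34]), array([ 0.08,  0.31,  2.14, -0.09,  0.48, -1.3 ]), array([ 0.02,  0.51,  1.79, -0.05,  0.64, -1.4 ])]
```

```bash
sed -i 's/np.radians(30)/np.radians(18)/' h.py; python3 - <<'E'
from h import *
env.reach(tcp(-170,84,240),quat(1))
print(env.move_l(tcp(-168,84,122),rate=120,f_stop=8))
st=env.read_state();print(st["time_s"],st["force"],st["tool_pos"]-tcp(-168,84,122))
import cv2
a=viewer.camera("top");b=viewer.camera("wrist")
a=cv2.resize(a[140:280,240:440],(400,280),interpolation=cv2.INTER_CUBIC)
b=cv2.resize(b,(400,300))
cv2.imwrite("pics/pre.png",np.vstack([a,b]))
E
```

```text
False
3.625 [0.31304434 0.24349358 0.56113333] [0.19098814 0.07896446 0.48467457]
```

View pics/pre.png

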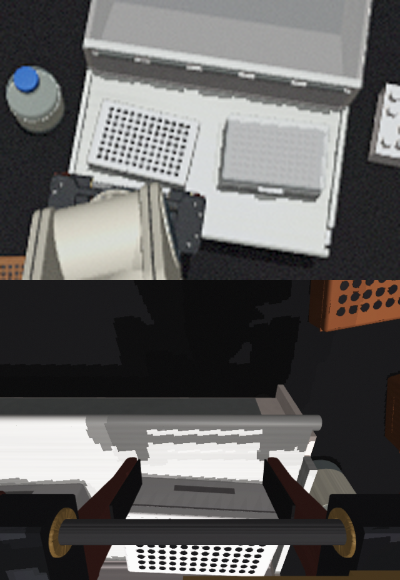

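Both fingers stand before the rack's near face: tips at about (135,460) and (270,460) in the wrist view, centred on the rack, with the body left of the box. Now I'll push.

```bash
python3 - <<'E'
from h import *
import cv2
for x in(-100,-50,-3):
    print(x,env.move_l(tcp(x,84,122),rate=55,f_stop=25),env.read_state()["force"].round(1))
a=viewer.camera("top"); env.hold(.5);b=viewer.camera("top");c=viewer.camera("side");st=env.read_state();print(st["time_s"],st["force"],st["tool_pos"]-tcp(-3,84,122))
z=lambda i:cv2.resize(i,(400,280),interpolation=cv2.INTER_CUBIC)
cv2.imwrite("pics/push.png",np.vstack([z(b[60:270,240:440]),z(c[160:310,280:490])]))
E
```

```text
-100 False [-0.6 -0.   0.4]
-50 False [-0.5  0.4  0.6]
-3 False [-0.1  0.2 -0.1]
7.825 [ 0.31230479 -0.48846058  0.00537253] [0.04312642 0.00039523 0.04703026]
```

View pics/push.png

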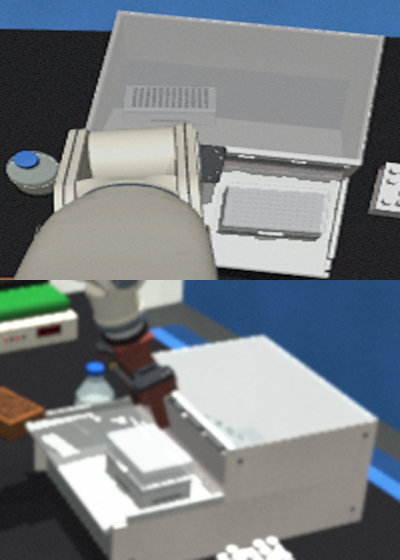

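The rack is inside and well down the chute (seen through the hood at (170,105)). The box hasn't moved. Next I'll draw the fingers straight back, lift, and check the flap.

```bash
python3 - <<'E'
from h import *
import cv2
env.move_l(tcp(-120,84,124),rate=100)
env.move_l(tcp(-170,84,260),rate=150)
env.reach([267.7,564.7,302.7],[.2196,.9756,0,0])
env.hold(.5)
b=viewer.camera("top");c=viewer.camera("side");st=env.read_state();print(st["time_s"],st["force"])
z=lambda i:cv2.resize(i,(550,290),interpolation=cv2.INTER_CUBIC)
cv2.imwrite("pics/end.png",np.vstack([z(b[60:270,100:500]),z(c[190:340,220:500])]))
E
```

```text
12.9 [0.62795093 0.50137992 0.34053935]
```

View pics/end.png

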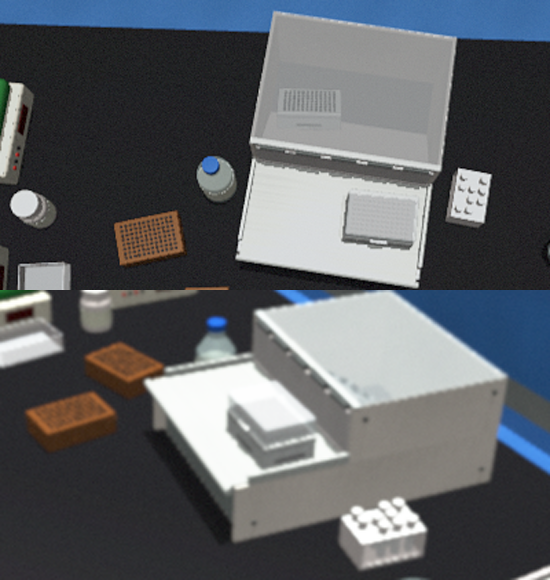

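The rack lies in the bin at (310,105), the flap hangs shut as it did at the start, and everything else is in place.

```bash
python3 -c "
from station import workorder
print(workorder.sign_off())"
```

```text
the job is handed in; nothing more can be done
None
```

The empty rack was pushed through the flap and went down the chute, the flap is shut behind it, the box and everything else stayed where they were, and the job is handed in at about 13 s.

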